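# Take the red-lidded jar out of the dark box

### The arm

A 6-joint arm with a two-finger parallel gripper is mounted at the origin on a cart in front of the work surface, level with it; the furniture and walls round the work are solid. World frame = base frame: x ahead of the robot, y to its left, z up, the work surface at z = 0. Lengths are in m, angles in rad, forces in N, time in s.
With the tool pointing down it reaches from about 0.3 to 0.85 m from the base axis. Payload 4.2 kg.
Tool frame: the origin (TCP) lies on the centre line of the jaws, within the pads' length; the fingertips stand 17 mm ahead of it and the grasp point (between the pads) lies 2 mm behind it; z points along the fingers, y is the line along which they close (so a half turn about z gives the same grasp; the last joint's range is limited). The gripper opens to 91 mm and grips with 3 to 60 N. Pads are 32 mm wide; open, the fingers measure 118 mm over their backs; the gripper's body (76 mm by 178 mm) begins 60 mm behind the grasp point.
Start: joints at [-1.349, 0.32, 1.565, -0, 1.257, -0.02], TCP at [0.138, -0.558, 0.231] pointing down, gripper open.
Joint ranges: [-3.11, 3.11], [-0.84, 2.01], [0.21, 2.61], [-1.34, 4.49], [0.05, 2.63], [-2.56, 2.56]. Speed limits (rad/s): [2.57, 2.57, 3.14, 3.14, 3.14, 3.14].

### API

Orientations are given as a unit quaternion [x, y, z, w].
In Python, from plant import sense, capture, finish_job gives the robot as it stands.
- The arm moves only by the tool jog_arm, never from a script. Its argument "targets" is a list of rows, each an object with "hand": the opening, from 0 (shut) to 1 (fully open); "xyz": the shift along the tool's x, y, z in normalised numbers (1 is 600 mm), a list of three; "rotation": the turn, a rotation vector about the tool's x, y, z in shares of 90 degrees (1.0 is 90 degrees), a list of three. In form: [{"hand": hand, "xyz": [tx, ty, tz], "rotation": [ax, ay, az]}, ...]. A call has 1 to 12 rows; each row is the pose to reach, as a shift and turn from the pose commanded when the call began, along the tool's axes at that moment; what a row does not reach only later rows make up. A row lasts 1/12 s, in which the tool goes at most 41.7 mm and 7.16 degrees, less where a joint would pass 70% of its speed; a pose out of reach is approached as far as the arm can. A call with a gripper value outside its range is refused whole. The fingers move at their own pace and stop on an object; "newtons" is the grip in N (left out, the last holds). Time passes only in rows, so rows that repeat a pose let the fingers close. It gives the time, the measured TCP pose, the force, the opening and the grip force at its end, in the units of the state.
- sense(): the state, without advancing time (a new reading comes with each control period).
- capture(name): name is "scene" or "top" or "wrist"; returns a dict with "img" (384x512x3 uint8, blue, green, red), "camera_matrix" (3x3 intrinsics, pixels), "k1" (the pictures are not rectified: a ray, as slopes to the right and down, at radius r is drawn at 1 + k1 r^2 times it, then the intrinsics apply), "R" (3x3) and "t" (3): a world point X has camera coordinates R X + t; the wrist camera has in their place "hand_eye" (4x4, takes a point from camera to tool coordinates, whose origin is the TCP and whose axes are the flange's). Camera axes: x right, y down, z forward; pixel columns grow to the right and rows downward; lengths in m; the calibration is good to about 2 mm. A picture is of the moment at which its call begins: read the wrist's pose just before it. There is no depth.
- finish_job(): hands the job in; it is judged then, once.
The state is a dict: "t": time; "qpos": joint angles; "qd": joint speeds; "tau": joint torques, N m; "ee_pos": TCP position; "ee_rot": TCP orientation; "ft_force": force on the tool from outside, world axes, zero at the start; "wrist_torque": the same for the moment, N m; "width": finger opening in m; "finger_force": force on a finger pad.
Only numpy, scipy, OpenCV 4.12 (cv2) and the standard library are available. Lean on these libraries where they do the work, as an engineer would, in place of code of your own. Each camera call takes 0.05 s, during which the arm holds its last target. There are 200 camera calls.

### The job

The red-lidded jar in the first bay of the grey dark box is needed. Pull the stiff steel slide gate open by its black handle until its rear edge is level with the red lines, and no further, because the second jar must stay covered; then lift the jar of the first bay out, stand it upright in the blue tray without dropping it, and push the gate fully shut again. Leave the second jar and the flask, beaker, timer and blue buffer bottle where they stand.

Things in the scene. Friction and masses are not known exactly. Their poses are not given: they have to be found in the camera images.
- dark_box: grey jar box fixed to the bench, 156 (x) by 226 (y) mm, 111 mm high, closed on top only by the sliding steel gate. Origin: centre of underside, z up. Two bays, each 144 (x) by 100 (y) mm with floor at 6 mm, either side of a 14 mm divider at y = 0: first bay at the +y end, second at the -y end. Aluminium guide rails along both long sides, 136 mm clear between them. Turned up to 0.25 rad
- gate (a joint): sliding of the steel gate (140 mm wide, 298 long, 4 thick, top at 103 mm) in m: 0 = fully shut, grows as it is pulled towards the box's -y end, stop at 0.19. Stiff: about 10 N of sliding friction plus 12 N per m/s; it stays where it is left. At 0.113 its rear edge is level with the red lines: first bay open, second still covered. At the start up to 20 mm ajar
- gate_edge (a point): middle of the gate's rear (+y) edge, on its top face, 103 mm above the bench; moves with the gate, axes as the box's
- gate_handle (a point): middle of the gate's handle, 131 mm above the bench: an upright black bar on the gate beyond the box's -y end, 12 mm thick along the slide (box y), 70 mm wide (box x), from 111 to 149 mm height, on a 22 mm thick foot down to the gate. Grip it from above, fingers closing along the box's y; 46 mm free between bar and box when shut. Moves with the gate, axes as the box's
- red_line (a point): midway between the two red index lines on the guide rails, at the box's y = 0, 111 mm above the bench
- bay_1 (a point): centre of the first bay's floor, 6 mm above the bench
- jar: white reagent jar with red screw lid, about 0.31 kg (0.2 to 0.45), 82 mm high; body 59 mm in diameter, lid 56 mm in diameter (the top 18 mm). Stands upright in the first bay, at first under the gate, up to 8 mm (x) and 7 mm (y) off the bay's centre. Origin: centre of underside, z up
- second_jar: a second jar of the same kind in the second bay, under the gate; it stays there. Origin: centre of underside
- tray: blue square open tray fixed to the bench, 130 x 130 mm outside, 20 mm high, walls and floor 4 mm. Origin: centre of its underside
- flask: conical glass flask, 68 mm wide, 115 mm high; bystander. Origin: centre of its underside
- beaker: glass beaker, 54 mm wide, 70 mm high; bystander. Origin: centre of its underside
- timer: white timer, 62 x 62 x 19 mm; bystander. Origin: centre of its underside
- buffer_bottle: blue buffer bottle, 54 mm wide, 120 mm high; bystander. Origin: centre of its underside

How it is judged:
On the way, in this order (a step that is already met when the one before it is completed fails the run):
1. gate pulled open to the red lines (rear edge within 8 mm), jar still in the bay (value of joint gate between 0.105 and 0.121 m and height (world z) of jar below 0.03 m), for 0.3 s.
2. jar lifted clear of the box (height (world z) of jar above 0.105 m), for 0.05 s.
3. jar standing upright in the tray, released (horizontal distance between jar and tray below 0.05 m and z of jar in the frame of tray below 0.01 m and angle between jar's own z axis and vertical below 0.1 rad and linear speed of jar below 0.03 m/s and contact force between the fingers and jar below 0.1 N), for 0.2 s.
4. gate pushed fully shut (within 6 mm) (value of joint gate below 0.006 m), for 0.2 s.
At the end, for the whole second after the job is handed in: The gate is shut to within 6 mm and the jar of the first bay stands upright and at rest on the floor of the blue tray; the second jar and the bystanders are where they were (value of joint gate below 0.006 m and horizontal distance between jar and tray below 0.05 m and z of jar in the frame of tray below 0.01 m and angle between jar's own z axis and vertical below 0.1 rad and linear speed of jar below 0.03 m/s); the robot touches nothing.
It fails at once if gate pulled more than 15 mm past the red lines, uncovering the second bay (value of joint gate above 0.128 m).
It fails at once if jar dropped (faster than 0.7 m/s while not held) (linear speed of jar above 0.7 m/s and contact force between the fingers and jar below 0.5 N).
It fails at once if jar tipped over (more than 0.7 rad) (angle between jar's own z axis and vertical above 0.7 rad).
It fails at once if second jar disturbed (20 mm) (distance of second_jar from where it was at the start of the episode above 0.02 m).
It fails at once if a bystander moved more than 25 mm (distance of any of flask, beaker, timer, buffer_bottle from where it was at the start of the episode above 0.025 m).
It also fails if it takes over 66 s, if anything falls off the work surface, if the arm or the gripper's body presses on something with over 40 N, if the wrist force passes 120 N, or if a joint passes its speed limit or range.

## Working session

There is one attempt and no reset: what is moved stays moved. The work goes in short steps, Python scripts to look and compute and a tool call to move; the robot and the scene stay as the last step left them, time stands still between calls to the robot, and variables do not carry over. Pictures are saved under pics/ and viewed, at most 10 in all, crops included, and the job is handed in when it is done.

Besides the shell and the picture viewer there is one more tool, called after "Emit:" by a JSON object that holds its "name" and its "arguments", one argument or row to a line. jog_arm: Moves the arm, as the interface text tells. Its arguments: {"type":"object","properties":{"targets":{"type":"array"},"newtons":{"type":"number"}},"required":["targets"]}

```bash
mkdir -p pics; ls; python3 - <<'E'
from plant import sense,capture
import cv2,pickle
s=sense();print(s)
d={}
for n in("scene","top"):
    c=capture(n);d[n]=c;cv2.imwrite(f"pics/{n}0.png",c["img"]);print(n,{k:v for k,v in c.items() if k!="img"})
pickle.dump(d,open("c0.pkl","wb"))
E
```

```text
pics
{'t': 0.0, 'qpos': array([-1.34902951e+00,  3.20300438e-01,  1.56568115e+00, -3.48869042e-06,
        1.25739445e+00, -1.99627278e-02]), 'qd': array([-0.00042051,  0.00138933,  0.00058911,  0.00045375, -0.00125949,
        0.00035065]), 'tau': array([-1.12627797e-03, -4.12468386e+01, -2.31974852e+01,  7.25046219e-02,
        4.55814740e-02, -1.43739530e-04]), 'ee_pos': array([ 0.13756024, -0.55781103,  0.23011453]), 'ee_rot': array([ 9.92704281e-01,  1.20571203e-01, -9.14714039e-05, -8.86989420e-04]), 'ft_force': array([ 0.14732309, -0.53375495, -0.23219197]), 'wrist_torque': array([ 0.00675197,  0.00215411, -0.00379866]), 'finger_force': 0.0, 'width': 0.09099073847540125}
scene {'camera_matrix': array([[357.86527683,   0.        , 263.29474063],
       [  0.        , 357.86527683, 195.00676096],
       [  0.        ,   0.        ,   1.        ]]), 'k1': 0.007199375552824858, 'R': array([[-0.60310751, -0.79762451, -0.00751459],
       [-0.607854  ,  0.4656758 , -0.64316371],
       [ 0.51650251, -0.38332909, -0.76569182]]), 't': array([0.3281248 , 0.40684605, 0.94623098])}
top {'camera_matrix': array([[458.31898575,   0.        , 252.40485885],
       [  0.        , 458.31898575, 200.10920268],
       [  0.        ,   0.        ,   1.        ]]), 'k1': 0.03815206848976395, 'R': array([[ 0.00220039, -0.99986646,  0.0161935 ],
       [-0.99391003, -0.0039708 , -0.11012306],
       [ 0.11017265, -0.01585256, -0.99378603]]), 't': array([-0.00932723,  0.575767  ,  1.55376867])}
```

```bash
python3 - <<'E'
import cv2,pickle
d=pickle.load(open("c0.pkl","rb"))
cv2.imwrite("pics/top0b.png",cv2.resize(d["top"]["img"],(800,600),interpolation=cv2.INTER_CUBIC))
cv2.imwrite("pics/scene0b.png",cv2.resize(d["scene"]["img"],(800,600),interpolation=cv2.INTER_CUBIC))
E
```

```text
(no output)
```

View pics/top0b.png

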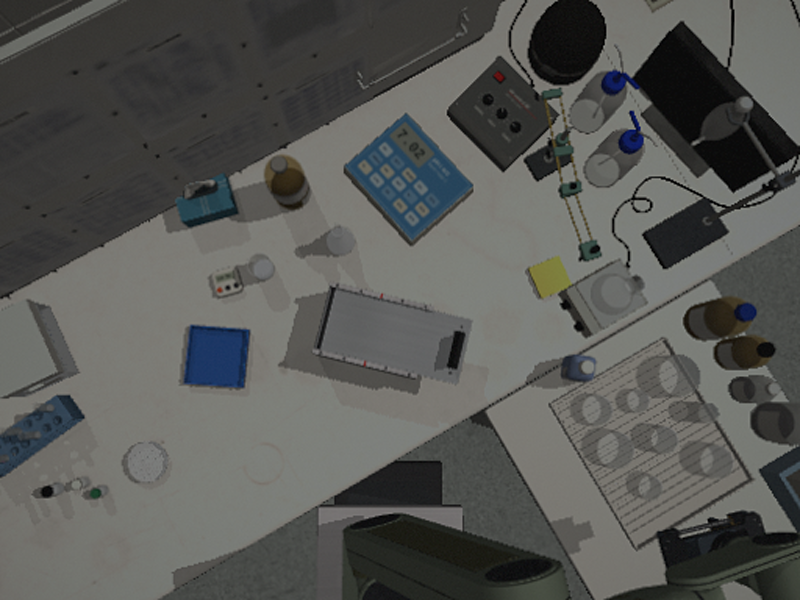

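View pics/scene0b.png

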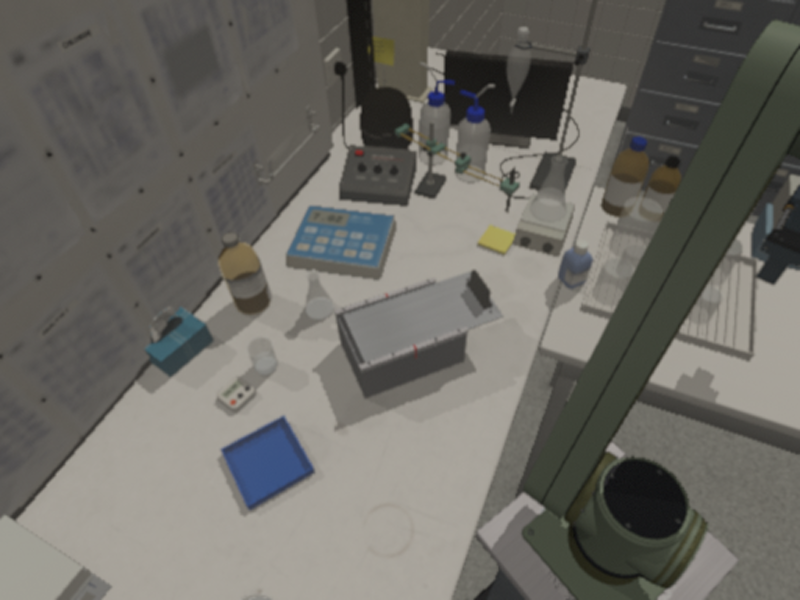

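The top view (800x600) shows the box at about (390,335), with its handle at (457,350) towards world −y. The tray is at (216,356), the flask at (340,240), the beaker at (262,267) and the bottle at (580,368). I'll enlarge the box and tray.

```bash
python3 - <<'E'
import cv2,pickle
d=pickle.load(open("c0.pkl","rb"))
im=d["top"]["img"][170:260,195:310];im=cv2.convertScaleAbs(im,alpha=1.5)
cv2.imwrite("pics/box.png",cv2.resize(im,None,fx=6.5,fy=6.5,interpolation=cv2.INTER_CUBIC))
E
cat > h.py <<'E'
import numpy as np,cv2
def ray(c,uv,R,t):
    K=c["camera_matrix"];p=np.array([(uv[0]-K[0,2])/K[0,0],(uv[1]-K[1,2])/K[1,1]]);q=p.copy()
    for _ in range(10): q=p/(1+c["k1"]*(q@q))
    return -R.T@t, R.T@np.array([q[0],q[1],1])
def atz(c,uv,z,R=None,t=None):
    R=c["R"] if R is None else R;t=c["t"] if t is None else t
    o,d=ray(c,uv,R,t);return o+d*(z-o[2])/d[2]
def proj(c,X,R=None,t=None):
    R=c["R"] if R is None else R;t=c["t"] if t is None else t
    K=c["camera_matrix"];x=np.atleast_2d(X)@R.T+t;p=x[:,:2]/x[:,2:];p=p*(1+c["k1"]*(p**2).sum(1,keepdims=True))
    return p*K[0,0]+K[:2,2]
def wristcam(c,s):
    from scipy.spatial.transform import Rotation as Ro
    T=np.eye(4);T[:3,:3]=Ro.from_quat(s["ee_rot"]).as_matrix();T[:3,3]=s["ee_pos"]
    M=np.linalg.inv(T@c["hand_eye"]);return M[:3,:3],M[:3,3]
E
```

```text
(no output)
```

View pics/box.png

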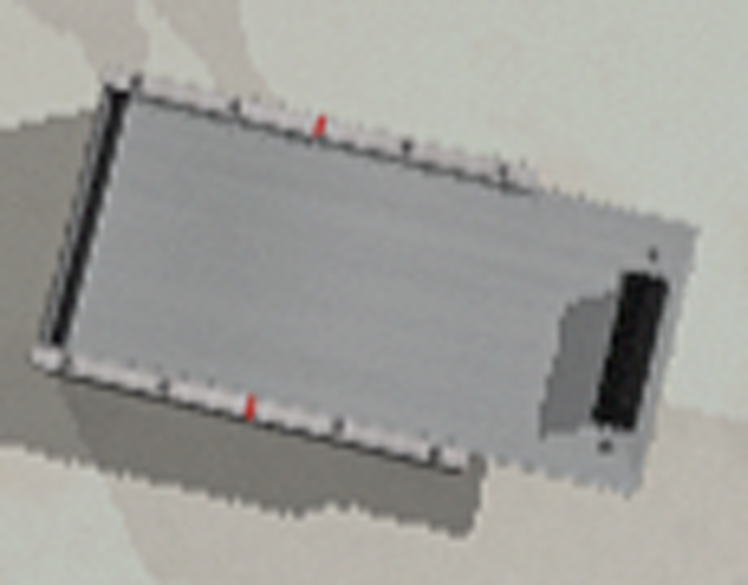

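The enlarged crop shows red lines at (320,126) and (251,407). The gate's rear edge runs (130,95)–(70,352), the handle bar's corners are (622,272), (668,280), (638,430), (592,422), and the gate's front corners are (698,228) and (635,495).

```bash
python3 - <<'E'
import pickle,numpy as np
from h import *
d=pickle.load(open("c0.pkl","rb"));c=d["top"]
f=lambda x,y:np.array([(x+.5)/6.5-.5+195,(y+.5)/6.5-.5+170])
A=atz(c,f(320,126),.111);B=atz(c,f(251,407),.111)
print("red",A,B,np.linalg.norm(A-B),"mid",(A+B)/2,"yaw",np.arctan2(*(A-B)[[1,0]]))
O=(A+B)/2
for n,p,z in [("edge1",(130,95),.103),("edge2",(70,352),.103),("g1",(698,228),.103),("g2",(635,495),.103),("h",(645,276),.149),("h",(615,426),.149),("hc",(630,350),.149),("hc131",(630,350),.131),("boxr",(108,80),.111),("boxr2",(38,358),.111)]:
    print(n,atz(c,f(*p),z))
e1=atz(c,f(130,95),.103);e2=atz(c,f(70,352),.103);g1=atz(c,f(698,228),.103);g2=atz(c,f(635,495),.103)
v=(e1+e2-g1-g2)/2;print("len",np.linalg.norm(v),"yaw of y",np.arctan2(-v[0],v[1]),"w",np.linalg.norm(e1-e2),np.linalg.norm(g1-g2),"yaws",[np.arctan2(*(q)[[1,0]]) for q in(e1-e2,g1-g2)])
print("edge to red along y",((e1+e2)/2-O)@(v/np.linalg.norm(v)))
print("cam",-c["R"].T@c["t"])
g=lambda x,y:((x+.5)*.64-.5,(y+.5)*.64-.5)
for p in[(189,325),(249,327),(248,388),(183,386)]:print("tray",atz(c,g(*p),.02))
for n,p,z in[("flask",(341,238),.115),("beaker",(262,266),.07),("bottle",(580,366),.12),("timer",(227,281),.019)]:print(n,atz(c,g(*p),z))
s=d["scene"]
for p in[(283,419),(313,467),(250,507),(222,459)]:print("trayS",atz(s,g(*p),.02))
E
```

```text
red [0.60385039 0.02211869 0.111     ] [0.461616   0.05608144 0.111     ] 0.14623299830132783 mid [0.5327332  0.03910007 0.111     ] yaw -0.23439127123639752
edge1 [0.62042836 0.11896338 0.103     ]
edge2 [0.48939402 0.14768135 0.103     ]
g1 [ 0.55345407 -0.17021203  0.103     ]
g2 [ 0.41833682 -0.13711106  0.103     ]
h [ 0.52496686 -0.13814094  0.149     ]
h [ 0.45133421 -0.12286005  0.149     ]
hc [ 0.4885316  -0.13048497  0.149     ]
hc131 [ 0.48961053 -0.13231224  0.131     ]
boxr [0.62688642 0.12963996 0.111     ]
boxr2 [0.48587237 0.16295252 0.111     ]
len 0.2951659460137839 yaw of y -0.23600491167883378 w 0.1341443980221222 0.13911270906275994 yaws [np.float64(-0.21575244861020934), np.float64(-0.2402480751502815)]
edge to red along y 0.09679609972711535
cam [0.4010983  0.01759148 1.60766987]
tray [0.5485109  0.44667843 0.02      ]
tray [0.54451044 0.31491441 0.02      ]
tray [0.41018477 0.31367596 0.02      ]
tray [0.41448674 0.45499152 0.02      ]
flask [0.72584696 0.10780925 0.115     ]
beaker [0.67276934 0.2807613  0.07      ]
bottle [ 0.45673902 -0.39126061  0.12      ]
timer [0.64741565 0.36634555 0.019     ]
trayS [0.53151389 0.32133573 0.02      ]
trayS [0.41183332 0.32506468 0.02      ]
trayS [0.41508612 0.44950835 0.02      ]
trayS [0.526911   0.45039882 0.02      ]
```

```bash
cat >> h.py <<'E'
def go(s,xyz,yaw=None):
    # yaw: box yaw; tool y along -box y, z down
    from scipy.spatial.transform import Rotation as Ro
    R=Ro.from_quat(s["ee_rot"])
    d=R.inv().apply(np.array(xyz)-s["ee_pos"])
    r=np.zeros(3)
    if yaw is not None:
        c,n=np.cos(yaw),np.sin(yaw)
        T=Ro.from_matrix(np.array([[c,n,0],[n,-c,0],[0,0,-1]]))
        r=(R.inv()*T).as_rotvec(degrees=True)
    print("xyz",d.round(4),"rot",r.round(2),"n>=",np.linalg.norm(d)/.0417,np.linalg.norm(r)/7.16)
E
python3 -c "
from h import *;from plant import sense
go(sense(),[.490,-.134,.28],-.237)"
```

```text
xyz [ 0.4437 -0.3272 -0.0493] rot [-9.000e-02  2.000e-02  2.743e+01] n>= 13.272774906673686 3.8315716592540996
```

Careful with the scale: shifts go in shares of 600 mm and turns go in shares of 90 degrees. That gives: 0.4 m / 0.6 = 0.6667, 0.371 m / 0.6 = 0.6183, 27.4 degrees / 90 = 0.3044.

Emit:
{"name": "jog_arm", "arguments": {
  "targets": [
    {"hand": 1, "xyz": [0.0617, -0.045, -0.01], "rotation": [0, 0, 0.0333]},
    {"hand": 1, "xyz": [0.1233, -0.09, -0.02], "rotation": [0, 0, 0.0667]},
    {"hand": 1, "xyz": [0.1783, -0.1317, -0.03], "rotation": [0, 0, 0.1]},
    {"hand": 1, "xyz": [0.2333, -0.1717, -0.0417], "rotation": [0, 0, 0.1333]},
    {"hand": 1, "xyz": [0.2883, -0.2133, -0.0517], "rotation": [0, 0, 0.1667]},
    {"hand": 1, "xyz": [0.3433, -0.2533, -0.0617], "rotation": [0, 0, 0.2]},
    {"hand": 1, "xyz": [0.3983, -0.2933, -0.0717], "rotation": [0, 0, 0.2333]},
    {"hand": 1, "xyz": [0.4533, -0.335, -0.0817], "rotation": [0, 0, 0.2667]},
    {"hand": 1, "xyz": [0.5083, -0.375, -0.0817], "rotation": [0, 0, 0.3044]},
    {"hand": 1, "xyz": [0.5633, -0.4167, -0.0817], "rotation": [0, 0, 0.3044]},
    {"hand": 1, "xyz": [0.6183, -0.4567, -0.0817], "rotation": [0, 0, 0.3044]},
    {"hand": 1, "xyz": [0.6667, -0.4933, -0.0817], "rotation": [0, 0, 0.3044]}
  ]
}}

```text
t: 1.1
ee_pos: [0.4552, -0.1741, 0.2799]
ee_rot: [0.993, -0.118, -0.0, 0.0]
ft_force: [0.5, -0.5, -0.4]
width: 0.0914
finger_force: 0.0
```

```bash
python3 -c "
from h import *;from plant import sense
go(sense(),[.490,-.134,.28],-.237);print(sense()['qd'],sense()['ee_pos'])"
```

```text
xyz [ 0.0244 -0.0471 -0.0001] rot [0.01 0.   0.04] n>= 1.2717911790461096 0.005698894014262659
[ 1.00228586  0.2313445  -0.27756119 -0.00515003  0.03930777  0.9945918 ] [ 0.45524546 -0.1740584   0.27986392]
```

In the tool's units: -0.047 m / 0.6 = -0.0783, 0.0244 m / 0.6 = 0.0407.

Emit:
{"name": "jog_arm", "arguments": {
  "targets": [
    {"hand": 1, "xyz": [0.0233, -0.0433, 0], "rotation": [0, 0, 0]},
    {"hand": 1, "xyz": [0.0407, -0.0783, 0], "rotation": [0, 0, 0]},
    {"hand": 1, "xyz": [0.0407, -0.0783, 0], "rotation": [0, 0, 0]}
  ]
}}

```text
t: 1.35
ee_pos: [0.4914, -0.1328, 0.2793]
ee_rot: [0.993, -0.116, 0.0, -0.001]
ft_force: [-1.1, -0.1, 0.4]
width: 0.0909
finger_force: 0.0
```

```bash
python3 - <<'E'
from h import *;from plant import sense,capture;import pickle
s=sense();c=capture("wrist");pickle.dump((s,c),open("w1.pkl","wb"));print(s["ee_pos"],s["qd"].round(3),c["hand_eye"])
cv2.imwrite("pics/w1.png",cv2.resize(cv2.convertScaleAbs(c["img"],alpha=1.4),(800,600),interpolation=cv2.INTER_CUBIC))
E
```

```text
[ 0.49144593 -0.13275658  0.27925381] [-0.061 -0.022  0.031 -0.055  0.02  -0.049] [[-6.15195323e-06 -9.62663854e-01 -2.70699658e-01  7.71958892e-02]
 [ 9.99999816e-01 -1.70198625e-04  5.82535322e-04 -1.72722336e-03]
 [-6.06858407e-04 -2.70699605e-01  9.62663677e-01 -1.54189276e-01]
 [ 0.00000000e+00  0.00000000e+00  0.00000000e+00  1.00000000e+00]]
```

View pics/w1.png

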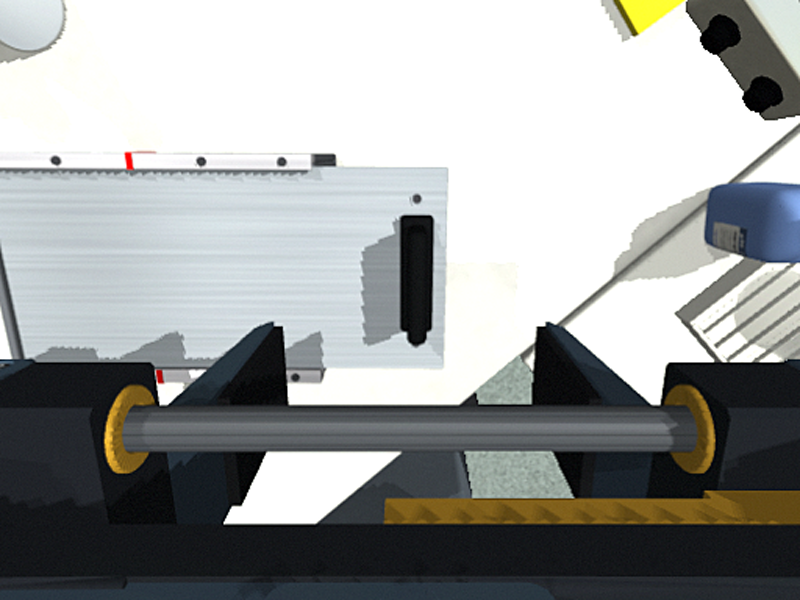

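The wrist view shows the handle bar at column ~417, rows ~225–345. The red lines are at (129,161) and (160,377), and part of the gate's rear edge runs (0,240)–(18,350).

```bash
python3 - <<'E'
from h import *;import pickle
s,c=pickle.load(open("w1.pkl","rb"));R,t=wristcam(c,s)
g=lambda x,y:((x+.5)*.64-.5,(y+.5)*.64-.5)
a=lambda p,z:atz(c,g(*p),z,R,t)
A=a((129,161),.111);B=a((160,377),.111);O=(A+B)/2;print("red",A,B,O,np.linalg.norm(A-B))
x=(A-B)/np.linalg.norm(A-B);yaw=np.arctan2(x[1],x[0]);print("yaw",yaw)
G1=a((448,168),.103);G2=a((443,367),.103);print("gate end",G1,G2,np.linalg.norm(G1-G2),np.arctan2(*(G1-G2)[[1,0]]))
yaw=-.237;y=np.array([-np.sin(yaw),np.cos(yaw),0]);xx=np.array([np.cos(yaw),np.sin(yaw),0])
for n,p,z in[("top far",(417,228),.149),("top near",(417,345),.149),("footL",(401,217),.111),("footR",(434,217),.111),("edge1",(0,240),.103),("edge2",(20,355),.103)]:
    X=a(p,z);print(n,X,"box",(X-O)@xx,(X-O)@y)
print("gate end box y",(G1-O)@y,(G2-O)@y)
E
```

```text
red [0.6016091  0.02235194 0.111     ] [0.45903285 0.05656193 0.111     ] [0.53032097 0.03945694 0.111     ] 0.14662302207489353
yaw -0.23548983307193597
gate end [ 0.55159108 -0.17055638  0.103     ] [ 0.41723099 -0.13813474  0.103     ] 0.1382164867406522 -0.23677766881098078
top far [ 0.5253486  -0.14344679  0.149     ] box 0.03811014020429794 -0.17895841468816492
top near [ 0.4558663  -0.12734681  0.149     ] box -0.033209982842054245 -0.17962206515007637
footL [ 0.52904652 -0.13429541  0.111     ] box 0.039556056848147184 -0.16919462732663862
footR [ 0.52418208 -0.15490803  0.111     ] box 0.03966718008663996 -0.19037316158979373
edge1 [0.57434302 0.12903604 0.103     ] box 0.021759424155157893 0.09741090001437076
edge2 [0.4951977  0.15189499 0.103     ] box -0.06054051565579158 0.10104852880304133
gate end box y -0.19914879686597997 -0.19917952670156588
```

```bash
python3 -c "
from h import *;from plant import sense
go(sense(),[.489,-.1352,.132],-.2365)"
```

```text
xyz [-0.0006  0.001   0.1473] rot [-0.    0.07  0.21] n>= 3.531521000037606 0.03119567025496812
```

In the tool's units: 0.147 m / 0.6 = 0.245, 0.001 m / 0.6 = 0.0017, 0.2 degrees / 90 = 0.0022.

Emit:
{"name": "jog_arm", "arguments": {
  "newtons": 40,
  "targets": [
    {"hand": 1, "xyz": [0, 0.0017, 0.05], "rotation": [0, 0, 0.0022]},
    {"hand": 1, "xyz": [0, 0.0017, 0.1], "rotation": [0, 0, 0.0022]},
    {"hand": 1, "xyz": [0, 0.0017, 0.15], "rotation": [0, 0, 0.0022]},
    {"hand": 1, "xyz": [0, 0.0017, 0.2], "rotation": [0, 0, 0.0022]},
    {"hand": 1, "xyz": [0, 0.0017, 0.2333], "rotation": [0, 0, 0.0022]},
    {"hand": 1, "xyz": [0, 0.0017, 0.245], "rotation": [0, 0, 0.0022]},
    {"hand": 0, "xyz": [0, 0.0017, 0.245], "rotation": [0, 0, 0.0022]},
    {"hand": 0, "xyz": [0, 0.0017, 0.245], "rotation": [0, 0, 0.0022]},
    {"hand": 0, "xyz": [0, 0.0017, 0.245], "rotation": [0, 0, 0.0022]},
    {"hand": 0, "xyz": [0, 0.0017, 0.245], "rotation": [0, 0, 0.0022]},
    {"hand": 0, "xyz": [0, 0.0017, 0.245], "rotation": [0, 0, 0.0022]},
    {"hand": 0, "xyz": [0, 0.0017, 0.245], "rotation": [0, 0, 0.0022]}
  ]
}}

```text
t: 2.4
ee_pos: [0.4894, -0.1371, 0.1338]
ee_rot: [0.993, -0.12, 0.001, 0.0]
ft_force: [-0.1, 0.4, 0.0]
width: 0.0542
finger_force: 0.0
```

Emit:
{"name": "jog_arm", "arguments": {
  "newtons": 40,
  "targets": [
    {"hand": 0, "xyz": [0, 0, 0], "rotation": [0, 0, 0]},
    {"hand": 0, "xyz": [0, 0, 0], "rotation": [0, 0, 0]},
    {"hand": 0, "xyz": [0, 0, 0], "rotation": [0, 0, 0]},
    {"hand": 0, "xyz": [0, 0, 0], "rotation": [0, 0, 0]},
    {"hand": 0, "xyz": [0, 0, 0], "rotation": [0, 0, 0]},
    {"hand": 0, "xyz": [0, 0, 0], "rotation": [0, 0, 0]},
    {"hand": 0, "xyz": [0, 0, 0], "rotation": [0, 0, 0]},
    {"hand": 0, "xyz": [0, 0, 0], "rotation": [0, 0, 0]},
    {"hand": 0, "xyz": [0, 0, 0], "rotation": [0, 0, 0]}
  ]
}}

```text
t: 3.15
ee_pos: [0.4891, -0.1364, 0.1329]
ee_rot: [0.993, -0.119, 0.0, -0.0]
ft_force: [0.8, 3.7, -0.2]
width: 0.0117
finger_force: 40.0
```

In the tool's units: 0.085 m / 0.6 = 0.1417, 0.082 m / 0.6 = 0.1367.

Emit:
{"name": "jog_arm", "arguments": {
  "targets": [
    {"hand": 0, "xyz": [0, 0.0133, 0], "rotation": [0, 0, 0]},
    {"hand": 0, "xyz": [0, 0.03, 0], "rotation": [0, 0, 0]},
    {"hand": 0, "xyz": [0, 0.0467, 0], "rotation": [0, 0, 0]},
    {"hand": 0, "xyz": [0, 0.0633, 0], "rotation": [0, 0, 0]},
    {"hand": 0, "xyz": [0, 0.08, 0], "rotation": [0, 0, 0]},
    {"hand": 0, "xyz": [0, 0.0967, 0], "rotation": [0, 0, 0]},
    {"hand": 0, "xyz": [0, 0.1133, 0], "rotation": [0, 0, 0]},
    {"hand": 0, "xyz": [0, 0.1267, 0], "rotation": [0, 0, 0]},
    {"hand": 0, "xyz": [0, 0.1367, 0], "rotation": [0, 0, 0]},
    {"hand": 0, "xyz": [0, 0.1417, 0], "rotation": [0, 0, 0]},
    {"hand": 0, "xyz": [0, 0.1417, 0], "rotation": [0, 0, 0]},
    {"hand": 0, "xyz": [0, 0.1417, 0], "rotation": [0, 0, 0]}
  ]
}}

```text
t: 4.15
ee_pos: [0.4693, -0.2187, 0.1329]
ee_rot: [0.993, -0.12, 0.0, -0.001]
ft_force: [3.0, 6.0, -1.3]
width: 0.0118
finger_force: 40.0
```

```bash
cat >> h.py <<'E'
O=np.array([.531,.0393,0]);YAW=-.2365
BX=np.array([np.cos(YAW),np.sin(YAW),0]);BY=np.array([-np.sin(YAW),np.cos(YAW),0])
E
python3 -c "
from h import *;from plant import sense
s=sense();d=s['ee_pos']-O;print(d@BX,d@BY,'q',-.165-d@BY,s['ee_pos'],s['ft_force'],s['width']);go(s,O-.278*BY+[0,0,.132],YAW)"
```

```text
0.0004674956083575016 -0.2652279760847693 q 0.10022797608476927 [ 0.46931117 -0.21865462  0.13289573] [ 3.04304603  6.00338931 -1.30574578] 0.01178475657079405
xyz [-0.0004  0.0128  0.0009] rot [-0.1  -0.03 -0.18] n>= 0.3072404666940773 0.02883558213273116
```

In the tool's units: 0.012 m / 0.6 = 0.02, 0.006 m / 0.6 = 0.01.

Emit:
{"name": "jog_arm", "arguments": {
  "targets": [
    {"hand": 0, "xyz": [0, 0.01, 0], "rotation": [0, 0, 0]},
    {"hand": 0, "xyz": [0, 0.02, 0], "rotation": [0, 0, 0]},
    {"hand": 0, "xyz": [0, 0.02, 0], "rotation": [0, 0, 0]},
    {"hand": 0, "xyz": [0, 0.02, 0], "rotation": [0, 0, 0]}
  ]
}}

```text
t: 4.48
ee_pos: [0.4665, -0.2303, 0.1329]
ee_rot: [0.993, -0.12, 0.0, -0.001]
ft_force: [3.4, 6.6, 0.3]
width: 0.0119
finger_force: 40.0
```

```bash
python3 - <<'E'
from h import *;from plant import sense,capture;import pickle
s=sense();d=s['ee_pos']-O;print('q',-.165-d@BY,s['ee_pos'])
c=capture("top");w=capture("wrist");pickle.dump((s,c,w),open("t2.pkl","wb"))
a=cv2.resize(c["img"][170:270,195:320],None,fx=4.8,fy=4.8,interpolation=cv2.INTER_CUBIC)
cv2.imwrite("pics/t2.png",cv2.convertScaleAbs(a,alpha=1.5))
E
```

```text
q 0.11223027709165503 [ 0.4665228  -0.23032856  0.13289445]
```

View pics/t2.png

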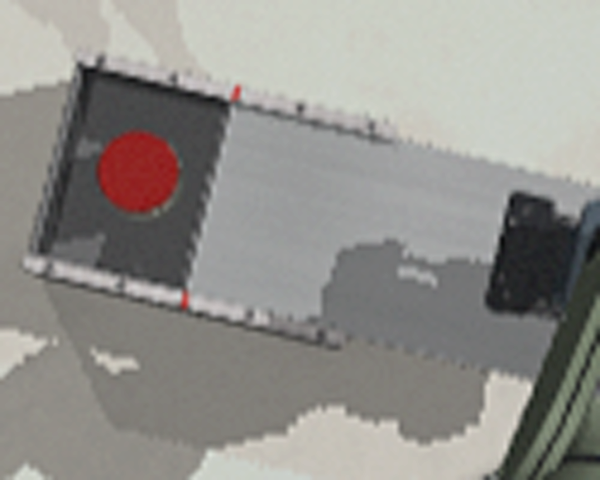

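The top crop shows the gate edge (231,108)–(189,290) level with the red lines (237,94) and (184,300). The red lid's centre is at (139,172), and the gate covers the second bay.

```bash
python3 - <<'E'
from h import *;from plant import sense;import pickle
s,c,w=pickle.load(open("t2.pkl","rb"))
f=lambda x,y:np.array([(x+.5)/4.8-.5+195,(y+.5)/4.8-.5+170])
e=(atz(c,f(231,108),.103)+atz(c,f(189,290),.103))/2;r=(atz(c,f(237,94),.111)+atz(c,f(184,300),.111))/2
print("edge-red y",(e-r)@BY)
hsv=c["img"].astype(int);m=((hsv[...,2]>60)&(hsv[...,1]<40)&(hsv[...,0]<40)).astype(np.uint8)
n,l,st,ce=cv2.connectedComponentsWithStats(m)
for i in range(1,n):
    if st[i,4]>60:
        print(st[i],ce[i]);X=atz(c,ce[i],.088);print(X,"box",(X-O)@BX,(X-O)@BY-.057)
X=atz(c,f(139,172),.088);print(X,(X-O)@BX,(X-O)@BY-.057)
m=((hsv[...,0]>80)&(hsv[...,2]<40)).astype(np.uint8);n,l,st,ce=cv2.connectedComponentsWithStats(m)
for i in range(1,n):
    if st[i,4]>300: print("blue",st[i],ce[i],atz(c,ce[i],.01))
print(s["qpos"])
E
```

```text
edge-red y 0.0002892273087601357
[215 197  17  17 222] [223.26576577 205.26126126]
[0.55193092 0.09030961 0.088     ] box 0.008396661480350964 -0.0025061464135936948
[0.55134523 0.08931775 0.088     ] 0.008059663728028741 -0.003607628156049883
blue [ 118  208   41   40 1223] [137.81275552 228.46933769] [0.47787356 0.38856205 0.01      ]
[-0.48182954  0.31944478  1.8343401   0.00218758  0.98766069  1.3273465 ]
```

In the tool's units: -0.1 m / 0.6 = -0.1667, -0.09 m / 0.6 = -0.15.

Emit:
{"name": "jog_arm", "arguments": {
  "targets": [
    {"hand": 0.5, "xyz": [0, 0, 0], "rotation": [0, 0, 0]},
    {"hand": 0.5, "xyz": [0, 0, 0], "rotation": [0, 0, 0]},
    {"hand": 0.5, "xyz": [0, 0, 0], "rotation": [0, 0, 0]},
    {"hand": 0.5, "xyz": [0, 0, 0], "rotation": [0, 0, 0]},
    {"hand": 0.5, "xyz": [0, 0, 0], "rotation": [0, 0, 0]},
    {"hand": 0.5, "xyz": [0, 0, -0.05], "rotation": [0, 0, 0]},
    {"hand": 0.5, "xyz": [0, 0, -0.1], "rotation": [0, 0, 0]},
    {"hand": 0.8, "xyz": [0, 0, -0.15], "rotation": [0, 0, 0]},
    {"hand": 0.8, "xyz": [0, 0, -0.1667], "rotation": [0, 0, 0]}
  ]
}}

```text
t: 5.33
ee_pos: [0.4677, -0.2323, 0.2373]
ee_rot: [0.993, -0.12, 0.004, 0.002]
ft_force: [1.2, 0.1, 0.4]
width: 0.0558
finger_force: 0.0
```

```bash
python3 -c "
from h import *;from plant import sense
s=sense();go(s,[.551,.0898,.22],YAW);go(s,[.551,.0898,.22],YAW+np.pi/2)"
```

```text
xyz [ 0.0042 -0.3327  0.0166] rot [ 0.12 -0.43 -0.21] n>= 7.989516944733879 0.0695758971256185
xyz [ 0.0042 -0.3327  0.0166] rot [  0.44  -0.24 -90.21] n>= 7.989516944733879 12.599543191927001
```

In the tool's units: -0.325 m / 0.6 = -0.5417, -0.24 m / 0.6 = -0.4, -84 degrees / 90 = -0.9333.

Emit:
{"name": "jog_arm", "arguments": {
  "targets": [
    {"hand": 0.8, "xyz": [0, -0.05, 0], "rotation": [0, 0, -0.0778]},
    {"hand": 0.8, "xyz": [0, -0.1, 0], "rotation": [0, 0, -0.1556]},
    {"hand": 0.8, "xyz": [0, -0.15, 0], "rotation": [0, 0, -0.2333]},
    {"hand": 0.8, "xyz": [0, -0.2, 0], "rotation": [0, 0, -0.3111]},
    {"hand": 0.8, "xyz": [0, -0.25, 0], "rotation": [0, 0, -0.3889]},
    {"hand": 0.8, "xyz": [0, -0.3, 0], "rotation": [0, 0, -0.4667]},
    {"hand": 0.8, "xyz": [0, -0.35, 0], "rotation": [0, 0, -0.5444]},
    {"hand": 0.8, "xyz": [0, -0.4, 0], "rotation": [0, 0, -0.6222]},
    {"hand": 0.8, "xyz": [0.0067, -0.45, 0], "rotation": [0, 0, -0.7]},
    {"hand": 0.8, "xyz": [0.0067, -0.4833, 0], "rotation": [0, 0, -0.7778]},
    {"hand": 0.8, "xyz": [0.0067, -0.5167, 0], "rotation": [0, 0, -0.8556]},
    {"hand": 0.8, "xyz": [0.0067, -0.5417, 0], "rotation": [0, 0, -0.9333]}
  ]
}}

```text
t: 6.33
ee_pos: [0.547, 0.0851, 0.232]
ee_rot: [0.816, 0.578, -0.001, -0.0]
ft_force: [0.6, -0.2, -0.4]
width: 0.0729
finger_force: 0.0
```

In the tool's units: 0.015 m / 0.6 = 0.025, 0.007 m / 0.6 = 0.0117, -6 degrees / 90 = -0.0667.

Emit:
{"name": "jog_arm", "arguments": {
  "targets": [
    {"hand": 0.8, "xyz": [0.0117, 0, 0.0083], "rotation": [0, 0, -0.0667]},
    {"hand": 0.8, "xyz": [0.0117, 0, 0.025], "rotation": [0, 0, -0.0667]},
    {"hand": 0.8, "xyz": [0.0117, 0, 0.025], "rotation": [0, 0, -0.0667]},
    {"hand": 0.8, "xyz": [0.0117, 0, 0.025], "rotation": [0, 0, -0.0667]}
  ]
}}

```text
t: 6.67
ee_pos: [0.5485, 0.0894, 0.2166]
ee_rot: [0.787, 0.616, -0.001, -0.001]
ft_force: [0.1, 0.1, -0.4]
width: 0.0732
finger_force: 0.0
```

```bash
python3 - <<'E'
from h import *;from plant import sense,capture;import pickle
s=sense();c=capture("wrist");pickle.dump((s,c),open("w3.pkl","wb"));R,t=wristcam(c,s)
go(s,[.551,.0898,.06],YAW+np.pi/2);print(s["ee_pos"],s["width"])
a=cv2.resize(c["img"],(800,600));cv2.imwrite("pics/w3.png",a)
E
```

```text
xyz [0.0012 0.0028 0.1566] rot [-0.15  0.09 -0.35] n>= 3.7549743434949487 0.054103377642838804
[0.5484873  0.0894494  0.21656188] 0.07315718757980282
```

View pics/w3.png

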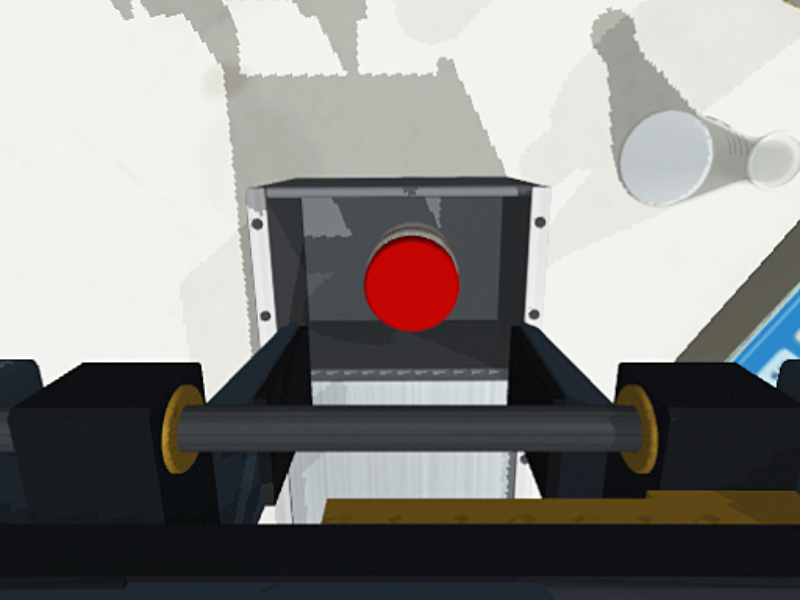

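The wrist view shows the lid's centre at (412,284), radius ~47 px, standing free in the open bay between the rails.

```bash
python3 - <<'E'
from h import *;from plant import sense;import pickle
s,c=pickle.load(open("w3.pkl","rb"));R,t=wristcam(c,s)
g=lambda x,y:((x+.5)*.64-.5,(y+.5)*.64-.5)
X=atz(c,g(412,284),.088,R,t);print(X,(X-O)@BX,(X-O)@BY-.057)
for p in[(271,290),(531,290)]:
    Y=atz(c,g(*p),.111,R,t);print("rail inner",(Y-O)@BX)
L=[atz(c,g(*p),.088,R,t) for p in[(365,284),(459,284)]];print("dia",np.linalg.norm(L[0]-L[1]))
go(sense(),[(X[0]+.5515)/2,(X[1]+.0898)/2,.06],YAW+np.pi/2)
E
```

```text
[0.55125921 0.09243893 0.088     ] 0.007244747248185123 -0.0005934778978689478
rail inner -0.06870998560434227
rail inner 0.07118317490769399
dia 0.054878839042751995
xyz [0.0024 0.0022 0.1573] rot [-0.07  0.05 -0.34] n>= 3.7720007877781065 0.048988985778353165
```

In the tool's units: 0.157 m / 0.6 = 0.2617, 0.06 m / 0.6 = 0.1, -0.3 degrees / 90 = -0.0033.

Emit:
{"name": "jog_arm", "arguments": {
  "newtons": 30,
  "targets": [
    {"hand": 0.8, "xyz": [0.0033, 0.0033, 0.05], "rotation": [0, 0, -0.0033]},
    {"hand": 0.8, "xyz": [0.0033, 0.0033, 0.1], "rotation": [0, 0, -0.0033]},
    {"hand": 0.8, "xyz": [0.0033, 0.0033, 0.1333], "rotation": [0, 0, -0.0033]},
    {"hand": 0.8, "xyz": [0.0033, 0.0033, 0.1667], "rotation": [0, 0, -0.0033]},
    {"hand": 0.8, "xyz": [0.0033, 0.0033, 0.2], "rotation": [0, 0, -0.0033]},
    {"hand": 0.8, "xyz": [0.0033, 0.0033, 0.2333], "rotation": [0, 0, -0.0033]},
    {"hand": 0.8, "xyz": [0.0033, 0.0033, 0.2533], "rotation": [0, 0, -0.0033]},
    {"hand": 0.8, "xyz": [0.0033, 0.0033, 0.2617], "rotation": [0, 0, -0.0033]},
    {"hand": 0.6, "xyz": [0.0033, 0.0033, 0.2617], "rotation": [0, 0, -0.0033]},
    {"hand": 0.4, "xyz": [0.0033, 0.0033, 0.2617], "rotation": [0, 0, -0.0033]},
    {"hand": 0.4, "xyz": [0.0033, 0.0033, 0.2617], "rotation": [0, 0, -0.0033]},
    {"hand": 0.4, "xyz": [0.0033, 0.0033, 0.2617], "rotation": [0, 0, -0.0033]}
  ]
}}

```text
t: 7.72
ee_pos: [0.5522, 0.0915, 0.0619]
ee_rot: [0.785, 0.619, 0.001, 0.0]
ft_force: [0.1, -0.3, 0.6]
width: 0.0563
finger_force: 30.0
```

```bash
python3 - <<'E'
from h import *;from plant import sense
s=sense();print(s["ee_pos"],s["width"],s["finger_force"])
E
```

```text
[0.55219041 0.09148675 0.06187405] 0.0562793965831834 30.037651883012586
```

In the tool's units: -0.14 m / 0.6 = -0.2333, -0.135 m / 0.6 = -0.225.

Emit:
{"name": "jog_arm", "arguments": {
  "targets": [
    {"hand": 0.4, "xyz": [0, 0, 0], "rotation": [0, 0, 0]},
    {"hand": 0.4, "xyz": [0, 0, -0.0133], "rotation": [0, 0, 0]},
    {"hand": 0.4, "xyz": [0, 0, -0.0333], "rotation": [0, 0, 0]},
    {"hand": 0.4, "xyz": [0, 0, -0.0583], "rotation": [0, 0, 0]},
    {"hand": 0.4, "xyz": [0, 0, -0.0833], "rotation": [0, 0, 0]},
    {"hand": 0.4, "xyz": [0, 0, -0.1083], "rotation": [0, 0, 0]},
    {"hand": 0.4, "xyz": [0, 0, -0.1333], "rotation": [0, 0, 0]},
    {"hand": 0.4, "xyz": [0, 0, -0.1583], "rotation": [0, 0, 0]},
    {"hand": 0.4, "xyz": [0, 0, -0.1833], "rotation": [0, 0, 0]},
    {"hand": 0.4, "xyz": [0, 0, -0.2083], "rotation": [0, 0, 0]},
    {"hand": 0.4, "xyz": [0, 0, -0.225], "rotation": [0, 0, 0]},
    {"hand": 0.4, "xyz": [0, 0, -0.2333], "rotation": [0, 0, 0]}
  ]
}}

```text
t: 8.72
ee_pos: [0.5524, 0.0918, 0.2028]
ee_rot: [0.785, 0.619, 0.001, 0.001]
ft_force: [1.2, 0.3, -2.1]
width: 0.0568
finger_force: 30.0
```

```bash
python3 - <<'E'
from h import *;from plant import sense,capture;import pickle
s=sense();print(s["ee_pos"],s["width"],s["finger_force"],s["ft_force"])
c=capture("scene");cv2.imwrite("pics/s4.png",cv2.resize(cv2.convertScaleAbs(c["img"][100:330,120:400],alpha=1.4),None,fx=2.6,fy=2.6,interpolation=cv2.INTER_CUBIC))
go(s,[.4775,.386,s["ee_pos"][2]],YAW+np.pi/2)
E
```

```text
[0.55244279 0.09176928 0.20278353] 0.05677142867953707 30.01926360064317 [ 1.16963991  0.3096713  -2.07481872]
xyz [ 2.687e-01 -1.413e-01 -1.000e-04] rot [ 0.16 -0.06  0.11] n>= 7.2811749057635025 0.028236317006654892
```

View pics/s4.png

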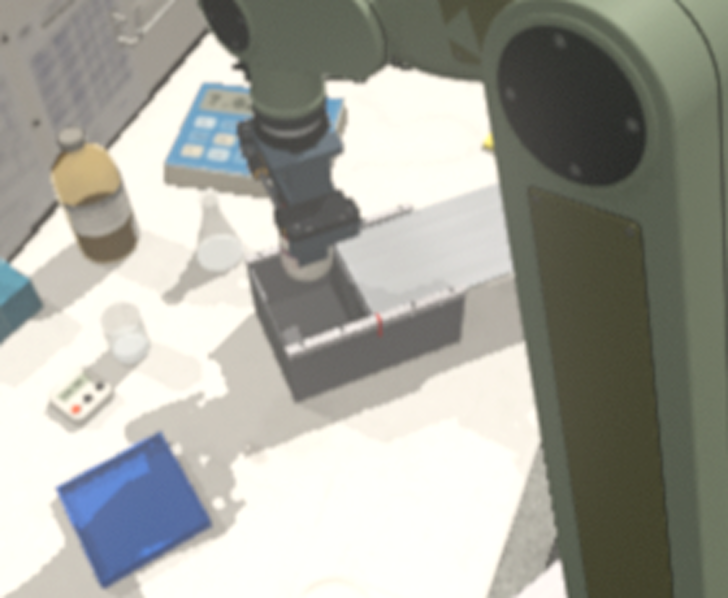

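The scene view shows the jar held upright above the open bay, clear of the box.

In the tool's units: 0.269 m / 0.6 = 0.4483, 0.262 m / 0.6 = 0.4367.

Emit:
{"name": "jog_arm", "arguments": {
  "targets": [
    {"hand": 0.4, "xyz": [0.0217, -0.0117, 0], "rotation": [0, 0, 0]},
    {"hand": 0.4, "xyz": [0.0667, -0.035, 0], "rotation": [0, 0, 0]},
    {"hand": 0.4, "xyz": [0.1167, -0.0617, 0], "rotation": [0, 0, 0]},
    {"hand": 0.4, "xyz": [0.1667, -0.0883, 0], "rotation": [0, 0, 0]},
    {"hand": 0.4, "xyz": [0.2167, -0.1133, 0], "rotation": [0, 0, 0]},
    {"hand": 0.4, "xyz": [0.2667, -0.14, 0], "rotation": [0, 0, 0]},
    {"hand": 0.4, "xyz": [0.3167, -0.1667, 0], "rotation": [0, 0, 0]},
    {"hand": 0.4, "xyz": [0.3667, -0.1933, 0], "rotation": [0, 0, 0]},
    {"hand": 0.4, "xyz": [0.4083, -0.215, 0], "rotation": [0, 0, 0]},
    {"hand": 0.4, "xyz": [0.4367, -0.23, 0], "rotation": [0, 0, 0]},
    {"hand": 0.4, "xyz": [0.4483, -0.235, 0], "rotation": [0, 0, 0]},
    {"hand": 0.4, "xyz": [0.4483, -0.235, 0], "rotation": [0, 0, 0]}
  ]
}}

```text
t: 9.77
ee_pos: [0.4765, 0.3873, 0.1998]
ee_rot: [0.784, 0.62, -0.001, -0.0]
ft_force: [0.4, -1.0, -3.9]
width: 0.0562
finger_force: 30.0
```

In the tool's units: 0.134 m / 0.6 = 0.2233, 0.132 m / 0.6 = 0.22.

Emit:
{"name": "jog_arm", "arguments": {
  "targets": [
    {"hand": 0.4, "xyz": [0, 0, 0.0167], "rotation": [0, 0, 0]},
    {"hand": 0.4, "xyz": [0, 0, 0.0417], "rotation": [0, 0, 0]},
    {"hand": 0.4, "xyz": [0, 0, 0.0667], "rotation": [0, 0, 0]},
    {"hand": 0.4, "xyz": [0, 0, 0.0917], "rotation": [0, 0, 0]},
    {"hand": 0.4, "xyz": [0, 0, 0.1167], "rotation": [0, 0, 0]},
    {"hand": 0.4, "xyz": [0, 0, 0.1417], "rotation": [0, 0, 0]},
    {"hand": 0.4, "xyz": [0, 0, 0.1667], "rotation": [0, 0, 0]},
    {"hand": 0.4, "xyz": [0, 0, 0.1917], "rotation": [0, 0, 0]},
    {"hand": 0.4, "xyz": [0, 0, 0.2083], "rotation": [0, 0, 0]},
    {"hand": 0.4, "xyz": [0, 0, 0.22], "rotation": [0, 0, 0]},
    {"hand": 0.4, "xyz": [0, 0, 0.2233], "rotation": [0, 0, 0]},
    {"hand": 0.4, "xyz": [0, 0, 0.2233], "rotation": [0, 0, 0]}
  ]
}}

```text
t: 10.77
ee_pos: [0.4774, 0.3854, 0.0665]
ee_rot: [0.785, 0.619, -0.0, 0.0]
ft_force: [-0.0, 0.1, -3.0]
width: 0.0562
finger_force: 30.0
```

```bash
python3 - <<'E'
from h import *;from plant import sense
s=sense();print(s["ee_pos"],s["width"],s["finger_force"],s["ft_force"])
E
```

```text
[0.47737029 0.38535449 0.06649661] 0.056182970332464006 30.01935056239745 [-0.04811049  0.08575124 -3.02783211]
```

Weight (3 N) is still on the tool; I'll go down in small steps.

In the tool's units: 0.005 m / 0.6 = 0.0083, 0.004 m / 0.6 = 0.0067.

Emit:
{"name": "jog_arm", "arguments": {
  "targets": [
    {"hand": 0.4, "xyz": [0, 0, 0.0033], "rotation": [0, 0, 0]},
    {"hand": 0.4, "xyz": [0, 0, 0.0067], "rotation": [0, 0, 0]},
    {"hand": 0.4, "xyz": [0, 0, 0.0083], "rotation": [0, 0, 0]},
    {"hand": 0.4, "xyz": [0, 0, 0.0083], "rotation": [0, 0, 0]}
  ]
}}

```text
t: 11.1
ee_pos: [0.4772, 0.3861, 0.0621]
ee_rot: [0.785, 0.62, 0.0, 0.0]
ft_force: [-1.2, -0.2, -2.5]
width: 0.0563
finger_force: 30.0
```

In the tool's units: 0.001 m / 0.6 = 0.0017.

Emit:
{"name": "jog_arm", "arguments": {
  "targets": [
    {"hand": 0.4, "xyz": [0, 0, 0.0017], "rotation": [0, 0, 0]},
    {"hand": 0.4, "xyz": [0, 0, 0.0017], "rotation": [0, 0, 0]}
  ]
}}

```text
t: 11.27
ee_pos: [0.4772, 0.3861, 0.061]
ee_rot: [0.785, 0.62, 0.0, 0.0]
ft_force: [-0.6, 0.4, -2.1]
width: 0.0566
finger_force: 30.0
```

Emit:
{"name": "jog_arm", "arguments": {
  "targets": [
    {"hand": 0.4, "xyz": [0, 0, 0.0017], "rotation": [0, 0, 0]},
    {"hand": 0.4, "xyz": [0, 0, 0.0025], "rotation": [0, 0, 0]},
    {"hand": 0.4, "xyz": [0, 0, 0.0025], "rotation": [0, 0, 0]}
  ]
}}

```text
t: 11.52
ee_pos: [0.4774, 0.3862, 0.0599]
ee_rot: [0.785, 0.62, 0.0, 0.0]
ft_force: [-0.7, 0.5, 0.7]
width: 0.0561
finger_force: 30.0
```

In the tool's units: -0.16 m / 0.6 = -0.2667, -0.13 m / 0.6 = -0.2167.

Emit:
{"name": "jog_arm", "arguments": {
  "targets": [
    {"hand": 0.65, "xyz": [0, 0, 0], "rotation": [0, 0, 0]},
    {"hand": 0.7, "xyz": [0, 0, 0], "rotation": [0, 0, 0]},
    {"hand": 0.8, "xyz": [0, 0, 0], "rotation": [0, 0, 0]},
    {"hand": 0.85, "xyz": [0, 0, 0], "rotation": [0, 0, 0]},
    {"hand": 0.85, "xyz": [0, 0, 0], "rotation": [0, 0, 0]},
    {"hand": 0.85, "xyz": [0, 0, -0.0333], "rotation": [0, 0, 0]},
    {"hand": 0.85, "xyz": [0, 0, -0.0667], "rotation": [0, 0, 0]},
    {"hand": 0.85, "xyz": [0, 0, -0.1167], "rotation": [0, 0, 0]},
    {"hand": 0.85, "xyz": [0, 0, -0.1667], "rotation": [0, 0, 0]},
    {"hand": 0.85, "xyz": [0, 0, -0.2167], "rotation": [0, 0, 0]},
    {"hand": 0.85, "xyz": [0, 0, -0.2667], "rotation": [0, 0, 0]},
    {"hand": 0.85, "xyz": [0, 0, -0.2667], "rotation": [0, 0, 0]}
  ]
}}

```text
t: 12.52
ee_pos: [0.4798, 0.388, 0.2264]
ee_rot: [0.785, 0.619, 0.006, 0.0]
ft_force: [0.4, 0.5, 0.1]
width: 0.0774
finger_force: 0.0
```

```bash
python3 - <<'E'
from h import *;from plant import sense,capture
s=sense()
c=capture("wrist");cv2.imwrite("pics/w5.png",c["img"])
go(s,O-.278*BY+[0,0,.23],YAW)
E
```

```text
xyz [-0.6052  0.1305 -0.0086] rot [-9.00e-02 -8.20e-01  9.01e+01] n>= 14.847617187051712 12.58451771739857
```

View pics/w5.png

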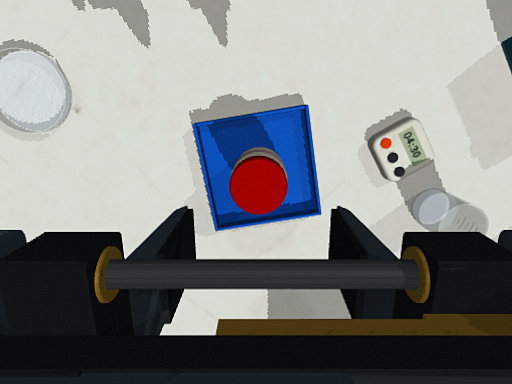

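The wrist view shows the jar standing upright in the middle of the tray (lid at (258,185)), with the timer and beaker undisturbed. Next I go back to the handle.

In the tool's units: -0.45 m / 0.6 = -0.75, -0.412 m / 0.6 = -0.6867, 72 degrees / 90 = 0.8.

Emit:
{"name": "jog_arm", "arguments": {
  "targets": [
    {"hand": 0.85, "xyz": [-0.05, 0.01, 0], "rotation": [0, 0, 0.0667]},
    {"hand": 0.85, "xyz": [-0.1167, 0.0233, 0], "rotation": [0, 0, 0.1333]},
    {"hand": 0.85, "xyz": [-0.18, 0.0383, 0], "rotation": [0, 0, 0.2]},
    {"hand": 0.85, "xyz": [-0.2433, 0.0517, 0], "rotation": [0, 0, 0.2667]},
    {"hand": 0.85, "xyz": [-0.3067, 0.0667, 0], "rotation": [0, 0, 0.3333]},
    {"hand": 0.85, "xyz": [-0.37, 0.08, 0], "rotation": [0, 0, 0.4]},
    {"hand": 0.85, "xyz": [-0.4333, 0.0933, 0], "rotation": [0, 0, 0.4667]},
    {"hand": 0.85, "xyz": [-0.4967, 0.1067, 0], "rotation": [0, 0, 0.5333]},
    {"hand": 0.85, "xyz": [-0.56, 0.12, 0], "rotation": [0, 0, 0.6]},
    {"hand": 0.85, "xyz": [-0.6233, 0.135, 0], "rotation": [0, 0, 0.6667]},
    {"hand": 0.85, "xyz": [-0.6867, 0.1483, 0], "rotation": [0, 0, 0.7333]},
    {"hand": 0.85, "xyz": [-0.75, 0.1617, 0], "rotation": [0, 0, 0.8]}
  ]
}}

```text
t: 13.57
ee_pos: [0.4658, -0.0759, 0.2183]
ee_rot: [0.999, 0.037, -0.001, -0.0]
ft_force: [1.5, -0.1, -0.1]
width: 0.0773
finger_force: 0.0
```

```bash
python3 - <<'E'
from h import *;from plant import sense
s=sense();print(s["ee_pos"]);go(s,O-.278*BY+[0,0,.22],YAW)
E
```

```text
[ 0.46578964 -0.07591204  0.21832618]
xyz [-0.0114  0.1546 -0.0017] rot [-1.000e-02  1.100e-01  1.781e+01] n>= 3.718431638776125 2.4873992083947813
```

In the tool's units: 0.152 m / 0.6 = 0.2533, 0.037 m / 0.6 = 0.0617, 18 degrees / 90 = 0.2.

Emit:
{"name": "jog_arm", "arguments": {
  "targets": [
    {"hand": 0.85, "xyz": [-0.005, 0.0617, 0], "rotation": [0, 0, 0.0667]},
    {"hand": 0.85, "xyz": [-0.01, 0.125, 0], "rotation": [0, 0, 0.1333]},
    {"hand": 0.85, "xyz": [-0.015, 0.1833, 0], "rotation": [0, 0, 0.2]},
    {"hand": 0.85, "xyz": [-0.0183, 0.2333, 0], "rotation": [0, 0, 0.2]},
    {"hand": 0.85, "xyz": [-0.0183, 0.2533, 0], "rotation": [0, 0, 0.2]},
    {"hand": 0.85, "xyz": [-0.0183, 0.2533, 0], "rotation": [0, 0, 0.2]},
    {"hand": 0.85, "xyz": [-0.0183, 0.2533, 0], "rotation": [0, 0, 0.2]}
  ]
}}

```text
t: 14.15
ee_pos: [0.4675, -0.226, 0.2185]
ee_rot: [0.993, -0.118, -0.001, -0.001]
ft_force: [0.2, 0.1, -0.4]
width: 0.0776
finger_force: 0.0
```

```bash
python3 - <<'E'
from h import *;from plant import sense
s=sense();print(s["ee_pos"],s["qd"].round(3));go(s,O-.2775*BY+[0,0,.132],YAW)
E
```

```text
[ 0.46751844 -0.22602277  0.218452  ] [ 0.032 -0.015  0.01   0.002  0.003 -0.001]
xyz [-0.0003  0.0048  0.0864] rot [-0.08  0.13  0.05] n>= 2.0762647799350287 0.02169411129125056
```

In the tool's units: 0.086 m / 0.6 = 0.1433, 0.05 m / 0.6 = 0.0833.

Emit:
{"name": "jog_arm", "arguments": {
  "newtons": 40,
  "targets": [
    {"hand": 0.85, "xyz": [0, 0.0083, 0.0333], "rotation": [0, 0, 0]},
    {"hand": 0.85, "xyz": [0, 0.0083, 0.0833], "rotation": [0, 0, 0]},
    {"hand": 0.85, "xyz": [0, 0.0083, 0.125], "rotation": [0, 0, 0]},
    {"hand": 0.85, "xyz": [0, 0.0083, 0.1433], "rotation": [0, 0, 0]},
    {"hand": 0.5, "xyz": [0, 0.0083, 0.1433], "rotation": [0, 0, 0]},
    {"hand": 0, "xyz": [0, 0.0083, 0.1433], "rotation": [0, 0, 0]},
    {"hand": 0, "xyz": [0, 0.0083, 0.1433], "rotation": [0, 0, 0]},
    {"hand": 0, "xyz": [0, 0.0083, 0.1433], "rotation": [0, 0, 0]},
    {"hand": 0, "xyz": [0, 0.0083, 0.1433], "rotation": [0, 0, 0]},
    {"hand": 0, "xyz": [0, 0.0083, 0.1433], "rotation": [0, 0, 0]},
    {"hand": 0, "xyz": [0, 0.0083, 0.1433], "rotation": [0, 0, 0]},
    {"hand": 0, "xyz": [0, 0.0083, 0.1433], "rotation": [0, 0, 0]}
  ]
}}

```text
t: 15.15
ee_pos: [0.467, -0.2316, 0.1338]
ee_rot: [0.993, -0.117, 0.0, 0.0]
ft_force: [-0.9, 0.6, -0.6]
width: 0.0273
finger_force: 0.0
```

Emit:
{"name": "jog_arm", "arguments": {
  "targets": [
    {"hand": 0, "xyz": [0, 0, 0], "rotation": [0, 0, 0]},
    {"hand": 0, "xyz": [0, 0, 0], "rotation": [0, 0, 0]},
    {"hand": 0, "xyz": [0, 0, 0], "rotation": [0, 0, 0]},
    {"hand": 0, "xyz": [0, 0, 0], "rotation": [0, 0, 0]}
  ]
}}

```text
t: 15.48
ee_pos: [0.467, -0.2307, 0.1335]
ee_rot: [0.993, -0.117, 0.0, -0.001]
ft_force: [1.6, 4.5, 1.4]
width: 0.012
finger_force: 40.0
```

```bash
python3 - <<'E'
from h import *;from plant import sense
s=sense();d=s['ee_pos']-O;print(s["width"],"q",-.165-d@BY,d@BX);go(s,O-.165*BY+[0,0,.132],YAW)
E
```

```text
0.011998298498701869 q 0.11250957558186533 0.0010885777575054406
xyz [-0.001  -0.1125  0.0016] rot [-0.08  0.    0.07] n>= 2.69842551809211 0.0149582253461879
```

In the tool's units: -0.108 m / 0.6 = -0.18, -0.106 m / 0.6 = -0.1767.

Emit:
{"name": "jog_arm", "arguments": {
  "targets": [
    {"hand": 0, "xyz": [0, -0.0133, 0], "rotation": [0, 0, 0]},
    {"hand": 0, "xyz": [0, -0.03, 0], "rotation": [0, 0, 0]},
    {"hand": 0, "xyz": [0, -0.05, 0], "rotation": [0, 0, 0]},
    {"hand": 0, "xyz": [0, -0.07, 0], "rotation": [0, 0, 0]},
    {"hand": 0, "xyz": [0, -0.09, 0], "rotation": [0, 0, 0]},
    {"hand": 0, "xyz": [0, -0.11, 0], "rotation": [0, 0, 0]},
    {"hand": 0, "xyz": [0, -0.13, 0], "rotation": [0, 0, 0]},
    {"hand": 0, "xyz": [0, -0.15, 0], "rotation": [0, 0, 0]},
    {"hand": 0, "xyz": [0, -0.1667, 0], "rotation": [0, 0, 0]},
    {"hand": 0, "xyz": [0, -0.1767, 0], "rotation": [0, 0, 0]},
    {"hand": 0, "xyz": [0, -0.18, 0], "rotation": [0, 0, 0]},
    {"hand": 0, "xyz": [0, -0.18, 0], "rotation": [0, 0, 0]}
  ]
}}

```text
t: 16.48
ee_pos: [0.4917, -0.128, 0.1335]
ee_rot: [0.993, -0.117, -0.0, 0.002]
ft_force: [-2.5, -7.2, 1.2]
width: 0.0123
finger_force: 40.0
```

In the tool's units: -0.004 m / 0.6 = -0.0067, -0.002 m / 0.6 = -0.0033.

Emit:
{"name": "jog_arm", "arguments": {
  "targets": [
    {"hand": 0, "xyz": [0, -0.0033, 0], "rotation": [0, 0, 0]},
    {"hand": 0, "xyz": [0, -0.005, 0], "rotation": [0, 0, 0]},
    {"hand": 0, "xyz": [0, -0.0067, 0], "rotation": [0, 0, 0]},
    {"hand": 0, "xyz": [0, -0.0067, 0], "rotation": [0, 0, 0]}
  ]
}}

```text
t: 16.82
ee_pos: [0.4925, -0.1249, 0.1335]
ee_rot: [0.993, -0.117, -0.0, 0.002]
ft_force: [-2.1, -9.6, 1.5]
width: 0.0116
finger_force: 40.0
```

```bash
python3 - <<'E'
from h import *;from plant import sense
s=sense();d=s['ee_pos']-O;print(s["width"],"q",-.165-d@BY,d@BX,s["ft_force"]@BY)
E
```

```text
0.01155423832031394 q 0.00361189997820735 0.0009937690410677519 -9.834884868356143
```

Next, small pushes until the stop shows in the force.

In the tool's units: -0.003 m / 0.6 = -0.005, -0.002 m / 0.6 = -0.0033.

Emit:
{"name": "jog_arm", "arguments": {
  "targets": [
    {"hand": 0, "xyz": [0, -0.0033, 0], "rotation": [0, 0, 0]},
    {"hand": 0, "xyz": [0, -0.005, 0], "rotation": [0, 0, 0]},
    {"hand": 0, "xyz": [0, -0.005, 0], "rotation": [0, 0, 0]},
    {"hand": 0, "xyz": [0, -0.005, 0], "rotation": [0, 0, 0]}
  ]
}}

```text
t: 17.15
ee_pos: [0.4931, -0.1224, 0.1335]
ee_rot: [0.993, -0.117, -0.0, 0.003]
ft_force: [-2.1, -10.0, 0.1]
width: 0.0116
finger_force: 40.0
```

In the tool's units: -0.002 m / 0.6 = -0.0033, -0.001 m / 0.6 = -0.0017.

Emit:
{"name": "jog_arm", "arguments": {
  "targets": [
    {"hand": 0, "xyz": [0, -0.0017, 0], "rotation": [0, 0, 0]},
    {"hand": 0, "xyz": [0, -0.0033, 0], "rotation": [0, 0, 0]},
    {"hand": 0, "xyz": [0, -0.0033, 0], "rotation": [0, 0, 0]}
  ]
}}

```text
t: 17.4
ee_pos: [0.4931, -0.1223, 0.1335]
ee_rot: [0.993, -0.116, -0.0, 0.005]
ft_force: [-4.0, -17.5, -0.0]
width: 0.0115
finger_force: 40.1
```

The force rose without any movement, so the gate is at its stop. I'll relieve the push, release and rise.

In the tool's units: -0.14 m / 0.6 = -0.2333, -0.12 m / 0.6 = -0.2.

Emit:
{"name": "jog_arm", "arguments": {
  "targets": [
    {"hand": 0, "xyz": [0, 0.0017, 0], "rotation": [0, 0, 0]},
    {"hand": 0.4, "xyz": [0, 0.0017, 0], "rotation": [0, 0, 0]},
    {"hand": 0.5, "xyz": [0, 0.0017, 0], "rotation": [0, 0, 0]},
    {"hand": 0.5, "xyz": [0, 0.0017, 0], "rotation": [0, 0, 0]},
    {"hand": 0.5, "xyz": [0, 0.0017, 0], "rotation": [0, 0, 0]},
    {"hand": 0.5, "xyz": [0, 0.0017, 0], "rotation": [0, 0, 0]},
    {"hand": 0.5, "xyz": [0, 0.0017, -0.0333], "rotation": [0, 0, 0]},
    {"hand": 0.5, "xyz": [0, 0.0017, -0.0833], "rotation": [0, 0, 0]},
    {"hand": 0.5, "xyz": [0, 0.0017, -0.15], "rotation": [0, 0, 0]},
    {"hand": 0.5, "xyz": [0, 0.0333, -0.2], "rotation": [0, 0, 0]},
    {"hand": 0.5, "xyz": [0, 0.0833, -0.2333], "rotation": [0, 0, 0]},
    {"hand": 0.5, "xyz": [0, 0.1333, -0.2333], "rotation": [0, 0, 0]}
  ]
}}

```text
t: 18.4
ee_pos: [0.4777, -0.1965, 0.2788]
ee_rot: [0.993, -0.116, 0.005, 0.002]
ft_force: [0.4, -0.8, 0.8]
width: 0.0458
finger_force: 0.0
```

Emit:
{"name": "jog_arm", "arguments": {
  "targets": [
    {"hand": 0.5, "xyz": [0, 0.0667, 0], "rotation": [0, 0, 0]},
    {"hand": 0.5, "xyz": [0, 0.1333, 0], "rotation": [0, 0, 0]},
    {"hand": 0.5, "xyz": [0, 0.1667, 0], "rotation": [0, 0, 0]},
    {"hand": 0.5, "xyz": [0, 0.1667, 0], "rotation": [0, 0, 0]}
  ]
}}

```text
t: 18.73
ee_pos: [0.4513, -0.2962, 0.2732]
ee_rot: [0.993, -0.119, -0.0, 0.001]
ft_force: [-0.5, -0.2, -0.2]
width: 0.0457
finger_force: 0.0
```

```bash
python3 - <<'E'
from h import *;from plant import sense,capture
s=sense();print(s["t"],s["ee_pos"],s["ft_force"])
c=capture("top");cv2.imwrite("pics/t6.png",cv2.resize(cv2.convertScaleAbs(c["img"][140:270,105:320],alpha=1.5),None,fx=3.7,fy=3.7,interpolation=cv2.INTER_CUBIC))
E
```

```text
18.7333 [ 0.45129185 -0.29624017  0.27317079] [-0.48500645 -0.18436213 -0.20551955]
```

View pics/t6.png

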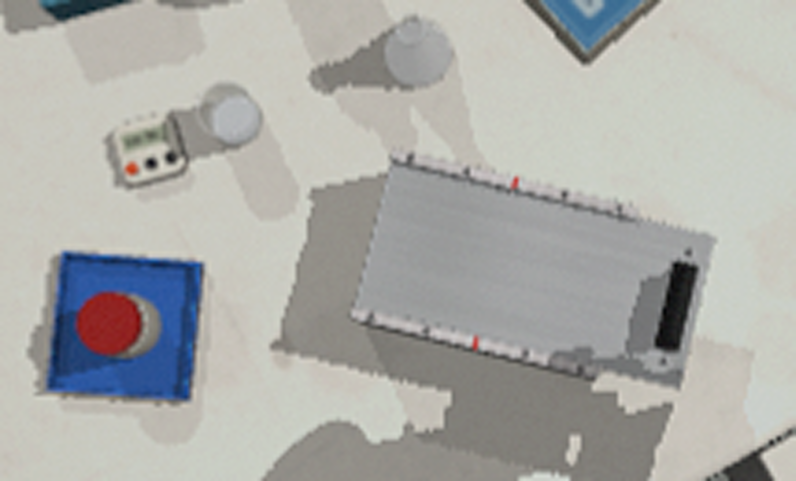

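The top view shows the gate fully shut, with its rear edge flush with the box end at about (375,240). The jar stands in the tray (lid at (110,324)), the bystanders are in place and the arm is clear.

```bash
python3 -c "
from plant import finish_job
print(finish_job())"
```

```text
the job is handed in; nothing more can be done
None
```

The job is handed in at about 19 s of the 66 s allowed: I opened the gate to the red lines, moved the jar upright into the blue tray, and pushed the gate back to its stop. The last picture showed the gate shut and the flask, beaker and timer in place. The arm never went near the buffer bottle, which was outside that picture. No verdict came back.

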